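# Find the socket that fits the clamp nut

## Robot

A 6-joint arm with a two-finger parallel gripper is mounted at the origin on the work surface. World frame = base frame: x ahead of the robot, y to its left, z up, the work surface at z = 0. Lengths are in mm, angles in rad, forces in N, time in s.
With the tool pointing down it reaches from about 300 to 875 mm from the base axis. Payload 6.4 kg.
Tool frame: the origin (TCP) lies midway between the tips of the shut fingers; the grasp point (between the pads) lies 19 mm behind it (r.grasp_offset is the z of the grasp point in the tool frame, in mm); z points along the fingers, y is the direction in which the jaws open and shut (so a half turn about z gives the same grasp; the last joint's range is limited). The gripper opens to 85 mm and grips with 20 to 120 N. Pads are 22 mm wide; open, the fingers measure 114 mm over their backs; the gripper's body (76 mm by 85 mm) begins 54 mm behind the grasp point. The pads swing forward as they close: fully open they stand 13 mm farther back than shut.
Start: joints at [-1.477, 0.181, 1.607, -0, 1.354, -0.206], TCP at [169.83, -549.362, 231.288] pointing down, gripper open.
Joint ranges: [-2.99, 2.99], [-0.89, 2.07], [0.3, 2.58], [-1.14, 4.28], [0, 2.63], [-3.12, 3.12]. Speed limits (rad/s): [2.57, 2.57, 3.01, 3.14, 3.14, 3.14].

## Interface

Orientations are given as [roll, pitch, yaw] about the fixed x, y, z axes, in that order (R = Rz(yaw) Ry(pitch) Rx(roll)).
In Python, from bench import r gives the robot as it stands.
- The arm moves only by the tool carry_out, never from a script. Its argument "plan" is a list that holds one entry, the list of rows, each a list of 7 numbers: the turn, a rotation vector about the tool's x, y, z in rad, then the shift along the tool's x, y, z in m, then the finger opening in m, from 0 to 0.0854. A call has 1 to 10 rows; each row is the pose to reach, as a shift and turn from the pose measured when the call began, along the tool's axes at that moment; what a row does not reach only later rows make up. A row lasts 1/12 s, in which the tool goes at most 41.7 mm and 7.16 degrees, less where a joint would pass 70% of its speed; a pose out of reach is approached as far as the arm can. A call with a gripper value outside its range is refused whole. The fingers move at their own pace and stop on an object; "grip_force" is the grip in N (left out, the last holds). Time passes only in rows, so rows that repeat a pose let the fingers close. It gives the time, the measured TCP pose, the force and the opening at its end, in the units of the state.
- r.get_obs(): the state, without advancing time (a new reading comes with each control period).
- r.snapshot(name): name is "scene" or "top" or "wrist"; returns a dict with "image" (420x560x3 uint8, red, green, blue), "range_z" (420x560 float32, mm along the optical axis (not along the pixel's ray), 0 where there is no reading), "camera_matrix" (3x3 intrinsics, pixels), "dist_coeffs" ([k1, k2, p1, p2, k3] as OpenCV has them; the pictures are not rectified), "xyz" and "orientation" of the camera in the world; the wrist camera has in their place "tool_from_camera" (4x4, takes a point from camera to tool coordinates, whose origin is the TCP and whose axes are the flange's). Camera axes: x right, y down, z forward; pixel columns grow to the right and rows downward; lengths in mm; the calibration is good to about 2 mm. A picture is of the moment at which its call begins: read the wrist's pose just before it.
- r.finish_job(): hands the job in, once; it reports no verdict.
The state is a dict: "clock": time; "joints": joint angles; "dq": joint speeds; "joint_efforts": joint torques, N m; "position": TCP position; "eef_rot": TCP orientation; "ft_force": force on the tool from outside, world axes, zero at the start; "wrist_torque": the same for the moment, N m; "finger_gap": opening from 0.0 (shut) to 1.0 (fully open).
Only numpy, scipy, OpenCV 4.12 (cv2) and the standard library are available. Lean on these libraries where they do the work, as an engineer would, in place of code of your own. Each camera call takes 0.05 s, during which the arm holds its last target.

## Task

One of the three hand sockets in the tray fits the brass hex nut of the clamp on the slotted steel plate, and you cannot tell from outside which: try them on that nut until you have the one that goes all the way down over it and turns it without slipping, and with it tighten the nut clockwise by an eighth of a turn or a little more. Finish with the fitting socket fully seated on the nut, upright and still held in the gripper; the sockets that do not fit end up standing upright in the tray, and the loose things around and the spare clamps at the far side are left alone.

Things in the scene. Friction and masses are not known exactly. Their poses are not given: they have to be found in the camera images.
- socket_red: loose hand socket, red grip, 0.4 kg, mouth down. Steel hex body 50 mm across flats, 46 tall; on it a wing grip 16 thick (x), 40 long (y), 36 tall: 82 in all. Hex hole below, 30 deep, two of its flats face +x and -x. The three differ in hole size, unseen from outside; colour means nothing. Origin: centre of the underside, z up
- socket_blue: loose hand socket, blue grip, 0.4 kg, mouth down. Steel hex body 50 mm across flats, 46 tall; on it a wing grip 16 thick (x), 40 long (y), 36 tall: 82 in all. Hex hole below, 30 deep, two of its flats face +x and -x. The three differ in hole size, unseen from outside; colour means nothing. Origin: centre of the underside, z up
- socket_yellow: loose hand socket, yellow grip, 0.4 kg, mouth down. Steel hex body 50 mm across flats, 46 tall; on it a wing grip 16 thick (x), 40 long (y), 36 tall: 82 in all. Hex hole below, 30 deep, two of its flats face +x and -x. The three differ in hole size, unseen from outside; colour means nothing. Origin: centre of the underside, z up
- nut_1_base (a point): centre of the underside of the brass nut of clamp 1, on its washer, 57 mm above the table. Nut 17 mm tall, top edge bevelled 2.5 mm inward, its stud ends 4 mm above it. Two flats face the point's +x and -x, others every 60; the point turns with the nut, z up. The three nuts differ in size (23 to 36 mm across flats); the socket that fits has 1 to 1.3 mm play a side
- nut_1 (a joint): turn of nut 1 on its stud in rad: 0 at the start, grows as the nut is turned clockwise seen from above (tightened), stop at 1.5; it hardly turns the other way. Stiff: it takes about 0.3 N m and stays where it is left
- nut_2_base (a point): centre of the underside of the brass nut of clamp 2, on its washer, 57 mm above the table. Nut 17 mm tall, top edge bevelled 2.5 mm inward, its stud ends 4 mm above it. Two flats face the point's +x and -x, others every 60; the point turns with the nut, z up. The three nuts differ in size (23 to 36 mm across flats); the socket that fits has 1 to 1.3 mm play a side
- nut_2 (a joint): turn of nut 2 on its stud in rad: 0 at the start, grows as the nut is turned clockwise seen from above (tightened), stop at 1.5; it hardly turns the other way. Stiff: it takes about 0.3 N m and stays where it is left
- nut_3_base (a point): centre of the underside of the brass nut of clamp 3, on its washer, 57 mm above the table. Nut 17 mm tall, top edge bevelled 2.5 mm inward, its stud ends 4 mm above it. Two flats face the point's +x and -x, others every 60; the point turns with the nut, z up. The three nuts differ in size (23 to 36 mm across flats); the socket that fits has 1 to 1.3 mm play a side
- nut_3 (a joint): turn of nut 3 on its stud in rad: 0 at the start, grows as the nut is turned clockwise seen from above (tightened), stop at 1.5; it hardly turns the other way. Stiff: it takes about 0.3 N m and stays where it is left
- tslot_plate: fixed steel plate with dark slots, 200 (x) x 220 (y) x 20 mm. At its exact middle stands one of the three clamps (which one varies): grey strap 150 x 62 mm, top 54 mm above the table, 3 mm washer of 62 mm diameter, nut at the centre: the nut to work on. The other two are spares on a board at the far side. Origin: centre of the underside, z up
- tray: fixed grey tray, 120 (x) x 370 (y) mm, walls 4 mm thick and 12 mm tall, floor 4 mm thick. The sockets stand on its floor in a lane along y, about 95 mm apart; a lifted socket can go back to its place. Origin: centre of the underside, on the table, z up
- adapter: small loose square-drive adapter standing in the tray's lane at one end (+y), 26 mm diameter, 36 mm tall; to be left alone. Origin: underside
- bush: loose copper bush, 28 mm diameter, 22 mm tall, standing on a corner of the slotted plate; to be left alone. Origin: underside
- bar_end: loose aluminium bar end, 22 mm diameter, 30 mm tall, standing on another corner of the slotted plate; to be left alone. Origin: underside
- oil_bottle: green bottle, 52 mm diameter, 140 mm tall; to be left alone. Origin: underside
- spanner: double open-ended steel spanner lying flat, 200 mm long, 6 mm thick; to be left alone. Origin: underside

How it is judged:
By the outcome, as a careful person would: the job done as asked, in the order asked, and still so for the second after the job is handed in, while the arm keeps its last pose, push and grip.
It also fails if it takes over 72 s, if anything falls off the work surface, if the arm or the gripper's body presses on something with over 40 N, if the wrist force passes 120 N, or if a joint passes its speed limit or range.

## Working session

There is one attempt and no reset: what is moved stays moved. The work goes in short steps, Python scripts to look and compute and a tool call to move; the robot and the scene stay as the last step left them, time stands still between calls to the robot, and variables do not carry over. Pictures are saved under pics/ and viewed, and the job is handed in when it is done.

Besides the shell and the picture viewer there is one more tool, called as name(argument=value, ...), one argument or row to a line, values as JSON. carry_out: Moves the arm, as the interface text tells. Its arguments: {"type":"object","properties":{"plan":{"type":"array","items":{"type":"array","items":{"type":"array","items":{"type":"number"}}}},"grip_force":{"type":"number"}},"required":["plan"]}

```bash
ls; mkdir -p pics; python3 - <<'E'
from bench import r
import cv2
print(r.get_obs(), r.grasp_offset)
for n in ("scene","top","wrist"):
    s=r.snapshot(n); cv2.imwrite(f"pics/{n}0.png",cv2.cvtColor(s["image"],cv2.COLOR_RGB2BGR))
    print(n,s["camera_matrix"],s["dist_coeffs"],s.get("xyz"),s.get("orientation"),s.get("tool_from_camera"))
E
```

```text
pics
{'clock': 0.0, 'joints': array([-1.47729784e+00,  1.81540722e-01,  1.60800565e+00,  1.38116213e-05,
        1.35378536e+00, -2.06278234e-01]), 'dq': array([ 0.00106869, -0.00089758, -0.00033256,  0.00137865, -0.0016831 ,
        0.0009379 ]), 'joint_efforts': array([-1.05245326e-03, -4.44871938e+01, -3.51342452e+01, -4.19277285e-04,
        9.06705915e-03, -1.04724182e-05]), 'position': array([ 169.78226774, -548.79091907,  230.38546252]), 'eef_rot': array([-3.13989321e+00, -3.69391799e-04,  2.99773418e-01]), 'ft_force': array([-0.64811899, -0.12549577,  0.51909218]), 'wrist_torque': array([ 0.05095002, -0.02712909, -0.0126953 ]), 'finger_gap': 0.9951459120242608} -18.700000000000003
scene [[412.90710284   0.         277.04313062]
 [  0.         412.90710284 210.42208696]
 [  0.           0.           1.        ]] [-0.07567281  0.          0.          0.          0.        ] [1169.12507144 -169.19506146  898.49058562] [-2.44668542  0.01509821  1.24383094] None
top [[409.95148156   0.         276.34378956]
 [  0.         409.95148156 220.79463587]
 [  0.           0.           1.        ]] [-0.11584146  0.          0.          0.          0.        ] [ 467.76624081   32.30549569 1114.10455457] [-3.0694644   0.00928157 -1.58427907] None
wrist [[291.67642744   0.         276.31448778]
 [  0.         291.67642744 212.83501051]
 [  0.           0.           1.        ]] [-0.04720492  0.          0.          0.          0.        ] None None [[ 2.26770587e-04 -9.50483416e-01 -3.10775199e-01  8.03118813e+01]
 [ 9.99999954e-01  1.52435782e-04  2.63479498e-04  7.11800736e-01]
 [-2.03059633e-04 -3.10775244e-01  9.50483407e-01 -1.42536777e+02]
 [ 0.00000000e+00  0.00000000e+00  0.00000000e+00  1.00000000e+00]]
```

View pics/top0.png

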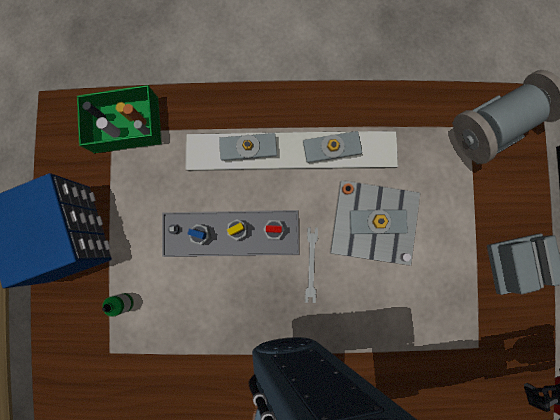

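View pics/scene0.png

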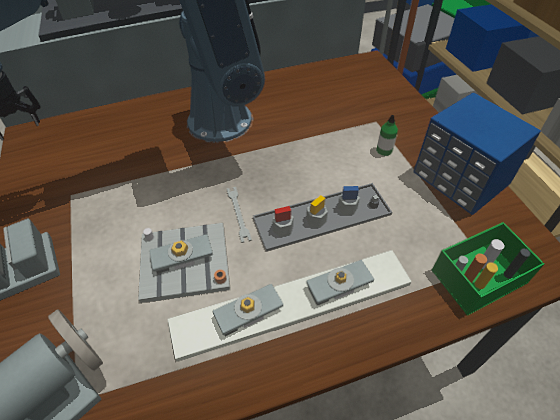

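View pics/wrist0.png

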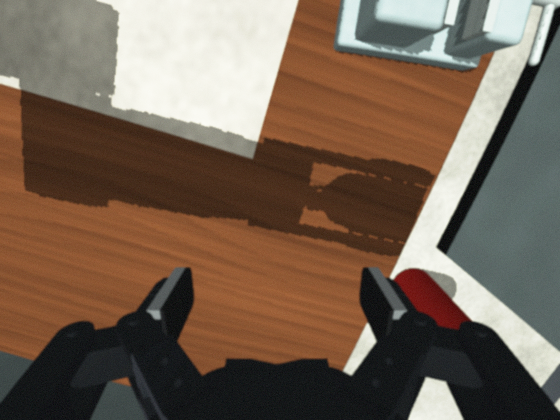

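```bash
cat > h.py <<'E'
from bench import r
import numpy as np, cv2
from scipy.spatial.transform import Rotation as R
def cam(name):
    o=r.get_obs(); s=r.snapshot(name)
    K,d=s["camera_matrix"],np.array(s["dist_coeffs"])
    if name=="wrist":
        T=np.eye(4);T[:3,:3]=R.from_euler("xyz",o["eef_rot"]).as_matrix();T[:3,3]=o["position"]
        T=T@s["tool_from_camera"]
    else:
        T=np.eye(4);T[:3,:3]=R.from_euler("xyz",s["orientation"]).as_matrix();T[:3,3]=s["xyz"]
    h,w=s["range_z"].shape
    uv=np.stack(np.meshgrid(np.arange(w),np.arange(h)),-1).reshape(-1,1,2).astype(np.float64)
    n=cv2.undistortPoints(uv,K,d).reshape(h,w,2)
    rays=np.concatenate([n,np.ones((h,w,1))],-1)
    P=(rays*s["range_z"][...,None])@T[:3,:3].T+T[:3,3]
    P[s["range_z"]==0]=np.nan
    return dict(img=s["image"],P=P,K=K,d=d,T=T,rays=rays)
def ground(c,u,v,z):
    n=cv2.undistortPoints(np.array([[[u,v]]],float),c["K"],c["d"])[0,0]
    ray=c["T"][:3,:3]@np.array([n[0],n[1],1.]);o=c["T"][:3,3]
    return o+ray*(z-o[2])/ray[2]
def planeimg(c,x0,x1,y0,y1,z,s=2):
    """rectified at height z: rows = x decreasing, cols = y decreasing; s px/mm"""
    xs=np.arange(x1,x0,-1/s);ys=np.arange(y1,y0,-1/s)
    X,Y=np.meshgrid(xs,ys,indexing="ij")
    W=np.stack([X,Y,np.full_like(X,z)],-1).reshape(-1,3)
    Ti=np.linalg.inv(c["T"])
    p,_=cv2.projectPoints(W,cv2.Rodrigues(Ti[:3,:3])[0],Ti[:3,3],c["K"],c["d"])
    m=p.reshape(X.shape+(2,)).astype(np.float32)
    return cv2.remap(c["img"],m[...,0],m[...,1],cv2.INTER_LINEAR)
def save(n,im,k=1):
    if k!=1: im=cv2.resize(im,None,fx=k,fy=k,interpolation=cv2.INTER_CUBIC)
    cv2.imwrite(f"pics/{n}.png",cv2.cvtColor(im,cv2.COLOR_RGB2BGR))
def rect(pts):
    (cx,cy),(w,h),a=cv2.minAreaRect(pts.astype(np.float32));return np.round([cx,cy,w,h,a],2)
E
python3 - <<'E'
from h import *
for nm in ("top","scene"):
    c=cam(nm);P=c["P"];hsv=cv2.cvtColor(c["img"],cv2.COLOR_RGB2HSV)
    print(nm)
    roi=(P[...,0]>380)&(P[...,0]<520)&(P[...,1]>0)&(P[...,1]<400)
    for col,(a,b) in dict(red=(174,6),yel=(22,34),blue=(100,125)).items():
        H=hsv[...,0]
        m=((H>a)|(H<b)) if a>b else ((H>=a)&(H<=b))
        m&=(hsv[...,1]>120)&roi&(P[...,2]>60)
        p=P[m]; top=p[p[:,2]>np.nanpercentile(p[:,2],90)-8]
        print(col,m.sum(),len(top),np.median(top[:,2]),rect(top[:,:2]),top.mean(0))
    for lab,(x0,x1,y0,y1,z0,z1) in dict(plate=(350,620,-350,-50,14,25),strap=(350,620,-350,-50,48,56.5),tray=(350,560,-20,400,8,16),nut=(350,620,-350,-50,65,90),loose=(350,620,-350,-50,30,46)).items():
        m=(P[...,0]>x0)&(P[...,0]<x1)&(P[...,1]>y0)&(P[...,1]<y1)&(P[...,2]>z0)&(P[...,2]<z1)
        p=P[m]
        if len(p)>3: print(lab,m.sum(),p.mean(0),rect(p[:,:2]))
    m=(P[...,2]<10)&(P[...,2]>-10); print("table z",np.median(P[m][:,2]))
c=cam("top")
save("plate",planeimg(c,360,600,-340,-80,74,3))
save("tray",planeimg(c,380,520,0,370,86,2))
E
```

```text
top
red 33 32 85.67322551827976 [517.82  48.36  37.77   2.82  88.89] [517.8635687   48.32830468  85.70389274]
yel 27 22 85.04835069284377 [514.33 153.37  20.67   7.84  88.93] [515.69837304 154.99692234  84.70244759]
blue 98 89 85.20344054858242 [513.5  246.56  39.41  15.92  75.39] [512.37907982 244.31871707  84.92157513]
plate 3957 [ 526.76208259 -223.64582144   20.07251951] [ 538.39 -226.02  220.51  198.62   80.31]
strap 936 [ 535.11977334 -227.52561789   53.5871648 ] [ 502.49 -229.07  136.91  154.71    0.67]
tray 406 [484.18901915 171.68515193  11.37744912] [5.0774e+02 1.6876e+02 1.0390e+02 3.7021e+02 2.0000e-02]
nut 175 [ 539.96485814 -224.18354612   74.28689708] [ 540.22 -225.37   41.08   33.54   89.11]
loose 38 [ 513.1840467 -227.2406469   40.607985 ] [ 516.37 -210.7   241.67   57.89   42.51]
table z 0.1943747369934954
scene
red 11 11 84.9831557495421 [517.9   52.06  37.95   3.37  86.93] [517.55731805  48.11474792  84.65164729]
yel 11 11 85.39620024535486 [516.7  156.55   5.52  18.22  21.88] [516.17062725 156.47318857  85.2377642 ]
blue 45 45 85.94236380071186 [515.31 247.64  36.32  15.46  70.59] [513.93280986 245.66390479  86.2351502 ]
plate 3390 [ 541.51217127 -227.74386861   20.18943437] [ 539.03 -223.65  221.63  197.95   80.63]
strap 962 [ 542.49758523 -226.23583101   53.49140324] [ 5.0662e+02 -2.2652e+02  1.3540e+02  1.5532e+02  2.2000e-01]
tray 441 [499.99443094 169.00988698  11.5792226 ] [5.0761e+02 1.7152e+02 1.0326e+02 3.7003e+02 1.5000e-01]
nut 173 [ 545.73666807 -224.09832122   73.33430544] [ 543.66 -223.55   34.78   36.09   31.82]
loose 130 [ 547.08234691 -240.62786603   38.48363236] [ 552.02 -241.51  229.37   92.67   48.02]
table z 0.8245484401878684
```

```bash
python3 - <<'E'
from h import *
for nm in ("top","scene"):
    c=cam(nm);P=c["P"];hsv=cv2.cvtColor(c["img"],cv2.COLOR_RGB2HSV)
    print(nm)
    roi=(P[...,0]>450)&(P[...,0]<575)&(P[...,1]>0)&(P[...,1]<400)
    for col,(a,b) in dict(red=(174,6),yel=(22,34),blue=(100,125)).items():
        H=hsv[...,0]
        m=((H>a)|(H<b)) if a>b else ((H>=a)&(H<=b))
        m&=(hsv[...,1]>120)&roi&(P[...,2]>78)
        p=P[m]
        print(col,m.sum(),np.median(p[:,2]),rect(p[:,:2]),p.mean(0))
c=cam("top")
save("plate",planeimg(c,430,650,-340,-110,74,3))
save("tray",planeimg(c,440,580,-20,360,86,2))
E
```

```text
top
red 100 85.43621836221973 [524.05  48.24  37.88  15.27  88.44] [523.39668933  49.00600152  85.44296667]
yel 105 85.26406949902594 [525.19 145.73  16.18  39.67  25.65] [525.06227888 145.56240335  85.22794827]
blue 99 85.0945021925636 [513.75 245.51  38.48  15.99  71.23] [513.36109929 245.08116041  84.99151791]
scene
red 91 85.47416601501152 [526.01  50.71  39.11  18.84  82.55] [526.65159044  50.4234092   85.24776672]
yel 68 86.22988910030199 [527.63 147.38  15.85  38.41  27.6 ] [527.16747475 147.10348923  86.04814613]
blue 56 86.16025576562163 [514.48 248.21  36.62  18.4   69.12] [515.50025375 247.68270501  86.03821718]
```

View pics/plate.png

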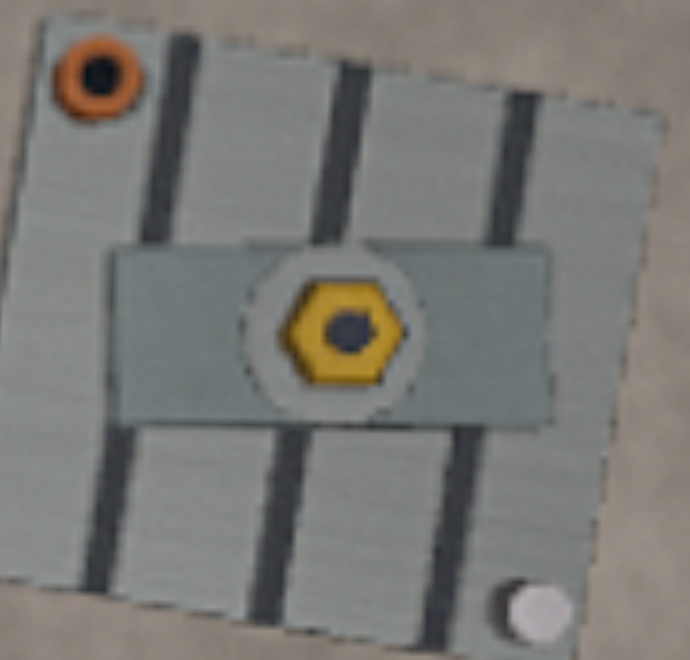

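View pics/tray.png

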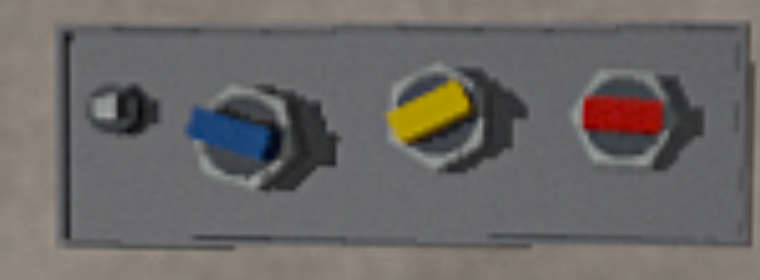

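```bash
cat >> h.py <<'E'
def to(x,y,z,yawdeg,roll=np.pi,pitch=0.):
    o=r.get_obs();R0=R.from_euler("xyz",o["eef_rot"]);R1=R.from_euler("xyz",[roll,pitch,np.radians(yawdeg)])
    print("rot",np.round((R0.inv()*R1).as_rotvec(),4),"shift m",np.round(R0.inv().apply(np.array([x,y,z])-o["position"])/1000,4))
def st():
    o=r.get_obs();print("t",round(o["clock"],2),"pos",np.round(o["position"],2),"rpy",np.round(np.degrees(o["eef_rot"]),2),"F",np.round(o["ft_force"],2),"M",np.round(o["wrist_torque"],3),"gap",round(o["finger_gap"]*85.4,2),"q",np.round(o["joints"],3))
E
python3 -c "
from h import *
to(540,-225,180,90)"
```

```text
rot [-1.000e-04 -1.000e-04 -1.271e+00] shift m [ 0.4494 -0.2005  0.0513]
```

carry_out(
  plan=[
    [[0,0,-1.271,0.4494,-0.2005,0.03,0.085],[0,0,-1.271,0.4494,-0.2005,0.03,0.085],[0,0,-1.271,0.4494,-0.2005,0.03,0.085],[0,0,-1.271,0.4494,-0.2005,0.03,0.085],[0,0,-1.271,0.4494,-0.2005,0.03,0.085],[0,0,-1.271,0.4494,-0.2005,0.03,0.085],[0,0,-1.271,0.4494,-0.2005,0.03,0.085],[0,0,-1.271,0.4494,-0.2005,0.03,0.085],[0,0,-1.271,0.4494,-0.2005,0.03,0.085],[0,0,-1.271,0.4494,-0.2005,0.03,0.085]],
  ],
)

```text
clock: 1.28
position: [484.0, -273.7, 206.1]
eef_rot: [3.141, 0.0, 1.556]
ft_force: [-0.3, -0.9, 0.7]
finger_gap: 0.995
```

```bash
python3 -c "
from h import *
st();to(540,-225,180,90)"
```

```text
t 1.28 pos [ 483.98 -273.68  206.06] rpy [1.7997e+02 2.0000e-02 8.9150e+01] F [-0.28 -0.87  0.71] M [-0.015  0.066 -0.041] gap 85.01 q [-0.728  0.162  1.681  0.     1.298 -0.713]
rot [ 0.0004  0.0003 -0.0149] shift m [0.0495 0.0553 0.0261]
```

carry_out(
  plan=[
    [[0,0,-0.0149,0.0495,0.0553,0.0261,0.085],[0,0,-0.0149,0.0495,0.0553,0.0261,0.085],[0,0,-0.0149,0.0495,0.0553,0.0261,0.085],[0,0,-0.0149,0.0495,0.0553,0.0261,0.085],[0,0,-0.0149,0.0495,0.0553,0.0261,0.085]],
  ],
)

```text
clock: 1.7
position: [540.0, -225.0, 180.0]
eef_rot: [-3.142, 0.001, 1.572]
ft_force: [0.8, -0.1, 0.3]
finger_gap: 0.994
```

```bash
python3 - <<'E'
from h import *
st()
c=cam("wrist");save("w1",c["img"])
save("w1nut",planeimg(c,500,580,-265,-185,74,7))
P=c["P"]
for lab,(z0,z1) in dict(nut=(71,75),stud=(76,80),strap=(52.5,55.5),washer=(55.5,59)).items():
    m=(abs(P[...,0]-540)<90)&(abs(P[...,1]+225)<55)&(P[...,2]>z0)&(P[...,2]<z1);p=P[m];print(lab,m.sum(),p.mean(0) if len(p) else 0,rect(p[:,:2]) if len(p) else 0)
E
```

```text
t 1.7 pos [ 539.95 -225.01  179.97] rpy [-1.800e+02  3.000e-02  9.005e+01] F [ 0.76 -0.13  0.27] M [0.051 0.047 0.05 ] gap 84.92 q [-5.970e-01  2.520e-01  1.630e+00 -1.000e-03  1.259e+00 -5.980e-01]
nut 933 [ 541.08068434 -222.89004321   73.56062577] [ 541.49 -224.22   38.85   34.56   89.07]
stud 226 [ 541.18762825 -224.04431507   77.85822323] [ 5.4134e+02 -2.2408e+02  1.4140e+01  1.4950e+01  7.0000e-02]
strap 3712 [ 541.15287989 -219.71367771   53.89851952] [ 5.4121e+02 -2.2503e+02  6.0980e+01  1.0995e+02  6.0000e-02]
washer 1784 [ 541.15688022 -220.49595632   56.90650952] [ 541.41 -223.99  107.84   60.88   89.38]
```

View pics/w1.png

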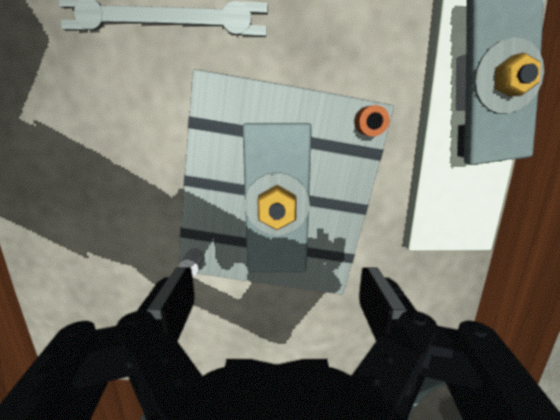

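View pics/w1nut.png

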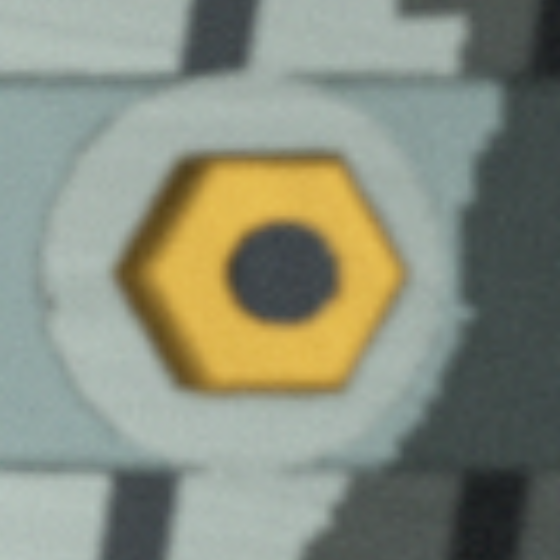

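```bash
python3 -c "
from h import *
to(524,49,180,90)"
```

```text
rot [ 0.0006  0.0009 -0.0005] shift m [ 2.747e-01 -1.590e-02  1.000e-04]
```

carry_out(
  plan=[
    [[0,0,0,0.2747,-0.0159,0,0.05],[0,0,0,0.2747,-0.0159,0,0.05],[0,0,0,0.2747,-0.0159,0,0.05],[0,0,0,0.2747,-0.0159,0,0.05],[0,0,0,0.2747,-0.0159,0,0.05],[0,0,0,0.2747,-0.0159,0,0.05],[0,0,0,0.2747,-0.0159,0,0.05],[0,0,0,0.2747,-0.0159,0,0.05],[0,0,0,0.2747,-0.0159,0,0.05]],
  ],
)

```text
clock: 2.5
position: [524.1, 48.8, 180.9]
eef_rot: [3.139, 0.002, 1.571]
ft_force: [-1.2, -0.1, 0.7]
finger_gap: 0.587
```

```bash
cat >> h.py <<'E'
def wings(c):
    P=c["P"];hsv=cv2.cvtColor(c["img"],cv2.COLOR_RGB2HSV);H=hsv[...,0]
    for col,(a,b) in dict(red=(174,6),yel=(20,34),blue=(100,125)).items():
        m=((H>a)|(H<b)) if a>b else ((H>=a)&(H<=b))
        m&=(hsv[...,1]>120)&(P[...,2]>83)&(P[...,2]<89)&(P[...,0]>450)&(P[...,0]<575)&(P[...,1]>0)&(P[...,1]<300)
        p=P[m]
        if m.sum()>100: print(col,m.sum(),np.median(p[:,2]),rect(p[:,:2]),p.mean(0))
E
python3 - <<'E'
from h import *
st();c=cam("wrist");save("w2",c["img"]);wings(c)
E
```

```text
t 2.5 pos [524.07  48.76 180.93] rpy [1.7988e+02 9.0000e-02 9.0030e+01] F [-1.19 -0.15  0.73] M [ 0.025 -0.016  0.006] gap 50.13 q [-1.320e-01  1.230e-01  1.780e+00 -1.000e-03  1.237e+00 -1.320e-01]
red 833 85.49298083845011 [524.88  50.78  40.53  16.02  86.72] [524.88021538  51.37392064  85.45918925]
yel 1171 85.52474697534305 [526.39 147.28  16.18  40.01  27.62] [526.234442   147.50530366  85.53225744]
```

View pics/w2.png

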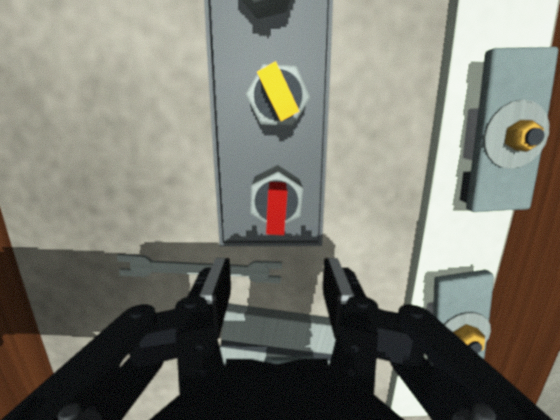

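```bash
python3 -c "
from h import *
to(524.8,50.3,55,87)"
```

```text
rot [0.002  0.0017 0.0513] shift m [0.0027 0.0003 0.1258]
```

carry_out(
  plan=[
    [[0.002,0.0015,0.0513,0.0017,0.0005,0.03,0.05],[0.002,0.0015,0.0513,0.0017,0.0005,0.06,0.05],[0.002,0.0015,0.0513,0.0017,0.0005,0.09,0.05],[0.002,0.0015,0.0513,0.0017,0.0005,0.115,0.05],[0.002,0.0015,0.0513,0.0017,0.0005,0.126,0.05],[0.002,0.0015,0.0513,0.0017,0.0005,0.126,0.05]],
  ],
)

```text
clock: 3.05
position: [523.1, 47.6, 52.3]
eef_rot: [-3.136, 0.0, 1.516]
ft_force: [-0.0, -0.3, -0.0]
finger_gap: 0.584
```

```bash
python3 - <<'E'
from h import *
st();c=cam("wrist");save("w3",c["img"])
E
```

```text
t 3.05 pos [523.07  47.62  52.3 ] rpy [-179.7     0.     86.84] F [-0.05 -0.33 -0.04] M [-0.039  0.008 -0.028] gap 49.85 q [-1.350e-01  3.140e-01  1.852e+00 -1.000e-03  9.810e-01 -8.000e-02]
```

View pics/w3.png

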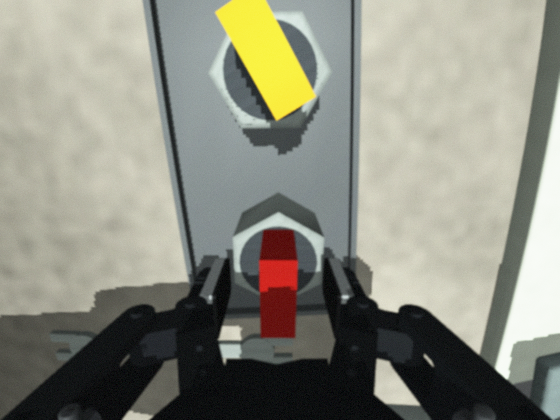

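carry_out(
  plan=[
    [[-0.005,0,0,0.003,0.001,-0.002,0.05],[-0.005,0,0,0.003,0.001,-0.002,0.05],[-0.005,0,0,0.003,0.001,-0.002,0.05]],
  ],
  grip_force=60,
)

```text
clock: 3.35
position: [527.3, 50.5, 58.2]
eef_rot: [3.135, 0.001, 1.516]
ft_force: [-0.0, -0.2, -0.6]
finger_gap: 0.584
```

```bash
python3 - <<'E'
from h import *
st();c=cam("wrist");st();c=cam("wrist");st();wings(c)
E
```

```text
t 3.35 pos [527.31  50.46  58.18] rpy [1.7963e+02 3.0000e-02 8.6870e+01] F [-0.01 -0.2  -0.56] M [-0.051  0.042 -0.084] gap 49.86 q [-0.129  0.305  1.848 -0.     0.982 -0.074]
t 3.4 pos [527.02  50.57  57.9 ] rpy [1.7966e+02 3.0000e-02 8.6880e+01] F [-0.92 -0.56  0.11] M [-0.058  0.078 -0.002] gap 49.89 q [-0.129  0.305  1.848 -0.     0.982 -0.074]
t 3.45 pos [526.66  50.7   57.56] rpy [1.797e+02 2.000e-02 8.689e+01] F [-0.38  0.22 -0.46] M [-0.027 -0.024  0.029] gap 50.18 q [-0.129  0.306  1.849 -0.     0.982 -0.074]
red 2670 85.54776401882371 [517.83  50.86  41.39  30.05  86.37] [524.92538313  52.25418304  85.51894367]
yel 5320 85.53660549564538 [531.87 110.31 114.8   50.28  85.94] [526.01995481 147.92510166  85.53834748]
```

```bash
python3 -c "
from h import *
st();to(525,50.6,55,87)"
```

```text
t 3.45 pos [526.66  50.7   57.56] rpy [1.797e+02 2.000e-02 8.689e+01] F [-0.38  0.22 -0.46] M [-0.027 -0.024  0.029] gap 50.18 q [-0.129  0.306  1.849 -0.     0.982 -0.074]
rot [ 0.0053  0.0004 -0.002 ] shift m [-0.0002 -0.0017  0.0026]
```

carry_out(
  plan=[
    [[0.0053,0,-0.002,-0.0002,-0.0017,0.0026,0.05],[0.0053,0,-0.002,-0.0002,-0.0017,0.0026,0.05],[0.0053,0,-0.002,-0.0002,-0.0017,0.0026,0.05],[0.0053,0,-0.002,-0.0002,-0.0017,0.0026,0.008],[0.0053,0,-0.002,-0.0002,-0.0017,0.0026,0.008],[0.0053,0,-0.002,-0.0002,-0.0017,0.0026,0.008],[0.0053,0,-0.002,-0.0002,-0.0017,0.0026,0.008],[0.0053,0,-0.002,-0.0002,-0.0017,0.0026,0.008]],
  ],
  grip_force=80,
)

```text
clock: 4.12
position: [524.9, 50.6, 54.9]
eef_rot: [-3.142, 0.0, 1.519]
ft_force: [0.2, 0.0, 0.2]
finger_gap: 0.176
```

```bash
python3 - <<'E'
from h import *
st();c=cam("wrist");save("w4",c["img"]);st();c=cam("wrist");st()
E
```

```text
t 4.12 pos [524.94  50.62  54.91] rpy [-1.8e+02  3.0e-02  8.7e+01] F [0.2  0.04 0.18] M [-0.018  0.024  0.031] gap 15.01 q [-1.29e-01  3.10e-01  1.85e+00 -1.00e-03  9.82e-01 -7.60e-02]
t 4.17 pos [524.98  50.58  54.94] rpy [-1.8e+02  2.0e-02  8.7e+01] F [ 0.14 -0.07  0.01] M [ 0.054 -0.017 -0.02 ] gap 14.96 q [-1.290e-01  3.100e-01  1.849e+00 -1.000e-03  9.820e-01 -7.600e-02]
t 4.22 pos [524.99  50.59  54.96] rpy [1.8e+02 3.0e-02 8.7e+01] F [ 0.6  -0.55  0.24] M [-0.016  0.011 -0.036] gap 14.91 q [-1.290e-01  3.100e-01  1.849e+00 -1.000e-03  9.820e-01 -7.600e-02]
```

View pics/w4.png

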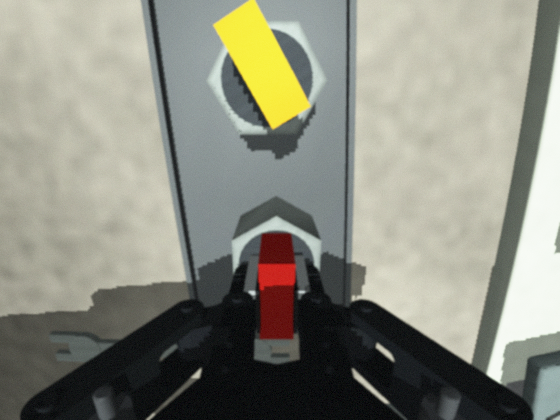

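```bash
python3 -c "
from h import *
to(541.2,-224.3,150,90)"
```

```text
rot [ 0.      0.0005 -0.0523] shift m [-0.2737  0.0306 -0.0949]
```

carry_out(
  plan=[
    [[0,0,0,0,0,-0.02,0.008],[0,0,0,0,0,-0.05,0.008],[0,0,0,-0.01,0,-0.08,0.008],[0,0,-0.02,-0.04,0.005,-0.095,0.008],[0,0,-0.0523,-0.08,0.0306,-0.095,0.008],[0,0,-0.0523,-0.12,0.0306,-0.095,0.008],[0,0,-0.0523,-0.16,0.0306,-0.095,0.008],[0,0,-0.0523,-0.2,0.0306,-0.095,0.008],[0,0,-0.0523,-0.24,0.0306,-0.095,0.008],[0,0,-0.0523,-0.265,0.0306,-0.095,0.008]],
  ],
)

```text
clock: 5.05
position: [540.5, -219.3, 149.1]
eef_rot: [-3.14, 0.001, 1.569]
ft_force: [1.0, -0.2, -3.7]
finger_gap: 0.167
```

```bash
python3 -c "
from h import *
st();to(541.2,-224.3,145,90)"
```

```text
t 5.05 pos [ 540.48 -219.3   149.14] rpy [-1.7992e+02  6.0000e-02  8.9880e+01] F [ 1.04 -0.22 -3.68] M [ 0.023  0.02  -0.006] gap 14.24 q [-0.588  0.284  1.657 -0.002  1.201 -0.585]
rot [-0.0014  0.001  -0.0022] shift m [-0.005   0.0007  0.0041]
```

carry_out(
  plan=[
    [[-0.0014,0.001,-0.0022,-0.005,0.0007,0.0041,0.008],[-0.0014,0.001,-0.0022,-0.005,0.0007,0.0041,0.008],[-0.0014,0.001,-0.0022,-0.005,0.0007,0.0041,0.008],[-0.0014,0.001,-0.0022,-0.005,0.0007,0.0041,0.008],[-0.0014,0.001,-0.0022,-0.005,0.0007,0.0041,0.008]],
  ],
)

```text
clock: 5.47
position: [541.1, -222.6, 144.7]
eef_rot: [-3.141, -0.001, 1.573]
ft_force: [-0.8, 1.2, -3.9]
finger_gap: 0.173
```

```bash
python3 - <<'E'
from h import *
st();c=cam("wrist");save("w5",c["img"]);st()
to(541.2,-224.3,130,90)
P=c["P"]
# socket body corners/wing: red top at 145+31=176
hsv=cv2.cvtColor(c["img"],cv2.COLOR_RGB2HSV)
m=((hsv[...,0]>174)|(hsv[...,0]<6))&(hsv[...,1]>120)&(P[...,2]>100)&(P[...,2]<200)
p=P[m];print(m.sum(),np.nanpercentile(p[:,2],[5,50,95]));t=p[p[:,2]>np.nanpercentile(p[:,2],95)-3];print(rect(t[:,:2]),len(t))
E
```

```text
t 5.47 pos [ 541.14 -222.65  144.72] rpy [-1.7996e+02 -5.0000e-02  9.0100e+01] F [-0.84  1.17 -3.89] M [-0.002 -0.01  -0.014] gap 14.79 q [-0.593  0.294  1.655  0.     1.194 -0.595]
t 5.52 pos [ 541.3  -222.78  144.93] rpy [-1.7998e+02 -2.0000e-02  9.0110e+01] F [ 0.68  0.07 -4.28] M [ 0.01   0.005 -0.001] gap 15.12 q [-0.593  0.293  1.655  0.     1.194 -0.595]
rot [-0.0003 -0.0004  0.0019] shift m [-0.0015 -0.0001  0.0149]
3640 [149.78617828 175.17518935 176.3832669 ]
[ 5.4632e+02 -2.2288e+02  2.7510e+01  4.1130e+01  1.0000e-01] 2729
```

View pics/w5.png

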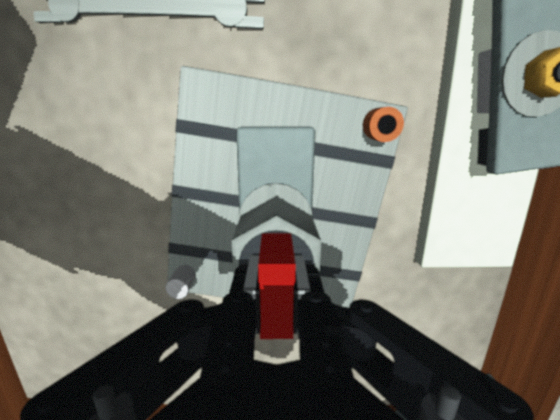

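carry_out(
  plan=[
    [[0,0,0.0019,-0.0012,-0.0001,0.006,0.008],[0,0,0.0019,-0.0012,-0.0001,0.012,0.008],[0,0,0.0019,-0.0012,-0.0001,0.015,0.008],[0,0,0.0019,-0.0012,-0.0001,0.015,0.008],[0,0,0.0019,-0.0012,-0.0001,0.015,0.008],[0,0,0.0019,-0.0012,-0.0001,0.015,0.008],[0,0,0.0019,-0.0012,-0.0001,0.015,0.008]],
  ],
)

```text
clock: 6.1
position: [541.4, -224.1, 130.2]
eef_rot: [3.141, -0.0, 1.571]
ft_force: [0.6, 0.0, -3.0]
finger_gap: 0.173
```

```bash
python3 - <<'E'
from h import *
st();to(541.2,-224.0,118,90)
E
```

```text
t 6.1 pos [ 541.37 -224.14  130.17] rpy [ 1.7999e+02 -1.0000e-02  9.0000e+01] F [ 0.59  0.04 -2.97] M [ 0.008  0.014 -0.035] gap 14.75 q [-0.595  0.313  1.663  0.     1.166 -0.595]
rot [ 0.0001 -0.0002 -0.0001] shift m [ 0.0001 -0.0002  0.0122]
```

carry_out(
  plan=[
    [[0,0,0,0.0001,-0.0002,0.002,0.008],[0,0,0,0.0001,-0.0002,0.004,0.008],[0,0,0,0.0001,-0.0002,0.006,0.008],[0,0,0,0.0001,-0.0002,0.007,0.008],[0,0,0,0.0001,-0.0002,0.008,0.008],[0,0,0,0.0001,-0.0002,0.009,0.008],[0,0,0,0.0001,-0.0002,0.01,0.008],[0,0,0,0.0001,-0.0002,0.01,0.008],[0,0,0,0.0001,-0.0002,0.01,0.008]],
  ],
)

```text
clock: 6.85
position: [541.8, -224.5, 124.7]
eef_rot: [3.14, 0.001, 1.571]
ft_force: [-8.9, 5.6, 24.0]
finger_gap: 0.18
```

```bash
python3 - <<'E'
from h import *
st()
E
```

```text
t 6.85 pos [ 541.81 -224.53  124.67] rpy [1.7992e+02 8.0000e-02 9.0020e+01] F [-8.87  5.56 23.98] M [ 1.222  2.247 -0.054] gap 15.34 q [-0.595  0.32   1.666 -0.     1.154 -0.595]
```

carry_out(
  plan=[
    [[0,0,0,0.0015,0,-0.002,0.008],[0,0,0,0.0015,-0.0015,-0.002,0.008],[0,0,0,0,-0.002,-0.002,0.008],[0,0,0,-0.0015,-0.0015,-0.002,0.008],[0,0,0,-0.0015,0,-0.002,0.008],[0,0,0.06,0,0.001,-0.002,0.008],[0,0,0.06,0,-0.001,-0.002,0.008],[0,0,-0.06,0,-0.001,-0.002,0.008],[0,0,-0.06,0,0,-0.002,0.008],[0,0,0,0,-0.0005,-0.001,0.008]],
  ],
)

```text
clock: 7.68
position: [541.5, -224.6, 125.5]
eef_rot: [3.14, 0.001, 1.57]
ft_force: [-0.6, -0.2, -4.7]
finger_gap: 0.172
```

```bash
python3 - <<'E'
from h import *
st();c=cam("wrist");save("w6",c["img"]);c=cam("scene");save("s6",c["img"][200:320,110:270],5);st()
E
```

```text
t 7.68 pos [ 541.45 -224.64  125.45] rpy [1.7992e+02 7.0000e-02 8.9940e+01] F [-0.6  -0.25 -4.73] M [ 0.021  0.001 -0.019] gap 14.72 q [-0.595  0.318  1.667 -0.     1.155 -0.594]
t 7.78 pos [ 541.11 -224.47  125.18] rpy [1.7996e+02 5.0000e-02 8.9860e+01] F [-0.09  0.9  -4.4 ] M [-0.019  0.004  0.005] gap 14.8 q [-0.596  0.318  1.667 -0.     1.155 -0.593]
```

View pics/s6.png

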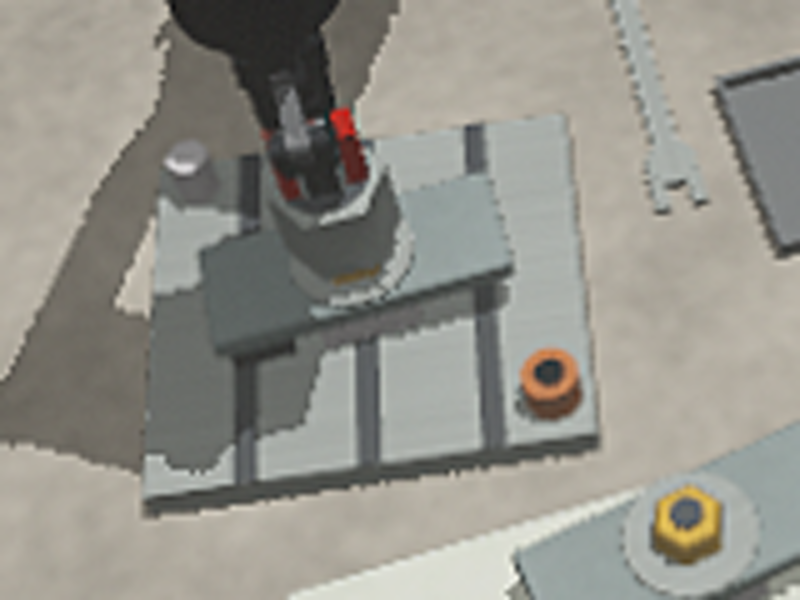

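carry_out(
  plan=[
    [[0,0,0,0,0,0.003,0.008],[0,0,0,0.0015,0,0.0035,0.008],[0,0,0,0.001,-0.0015,0.0035,0.008],[0,0,0,-0.001,-0.0015,0.0035,0.008],[0,0,0,-0.0015,0.0005,0.0035,0.008],[0,0,0,0,0.002,0.0035,0.008],[0,0,0.08,0,0,0.0035,0.008],[0,0,0.08,0,0,0.0035,0.008],[0,0,-0.08,0,0,0.0035,0.008],[0,0,-0.08,0,0,0.0035,0.008]],
  ],
)

```text
clock: 8.62
position: [543.0, -225.3, 124.8]
eef_rot: [3.137, 0.004, 1.655]
ft_force: [-0.5, 2.5, 10.0]
finger_gap: 0.174
```

```bash
python3 - <<'E'
from h import *
st();to(525,50.6,150,87)
E
```

```text
t 8.62 pos [ 543.01 -225.34  124.79] rpy [179.72   0.2   94.8 ] F [-0.47  2.48 10.01] M [ 0.49  0.28 -0.11] gap 14.83 q [-0.595  0.32   1.666  0.     1.15  -0.679]
rot [0.0052 0.0032 0.1361] shift m [ 0.2764  0.0053 -0.0262]
```

carry_out(
  plan=[
    [[0,0,0,0,0,-0.01,0.008],[0,0,0,0,0,-0.026,0.008],[0,0,0.1361,0.03,0.001,-0.026,0.008],[0,0,0.1361,0.07,0.002,-0.026,0.008],[0,0,0.1361,0.11,0.003,-0.026,0.008],[0,0,0.1361,0.15,0.003,-0.026,0.008],[0,0,0.1361,0.19,0.004,-0.026,0.008],[0,0,0.1361,0.23,0.005,-0.026,0.008],[0.0052,0.0032,0.1361,0.265,0.0053,-0.026,0.008],[0.0052,0.0032,0.1361,0.276,0.0053,-0.026,0.008]],
  ],
)

```text
clock: 9.45
position: [524.0, 54.8, 150.1]
eef_rot: [-3.141, -0.002, 1.521]
ft_force: [-0.4, -0.6, -4.9]
finger_gap: 0.171
```

```bash
python3 - <<'E'
from h import *
st();to(525,50.6,60,87)
E
```

```text
t 9.45 pos [524.03  54.77 150.09] rpy [-1.7995e+02 -1.2000e-01  8.7150e+01] F [-0.37 -0.59 -4.92] M [ 0.025  0.089 -0.008] gap 14.57 q [-0.123  0.164  1.801  0.002  1.177 -0.074]
rot [-0.0008 -0.002   0.0026] shift m [-0.0043  0.0012  0.0901]
```

carry_out(
  plan=[
    [[0,-0.002,0.0026,-0.0038,0.0012,0.025,0.008],[0,-0.002,0.0026,-0.0038,0.0012,0.055,0.008],[0,-0.002,0.0026,-0.0038,0.0012,0.075,0.008],[0,-0.002,0.0026,-0.0038,0.0012,0.086,0.008],[0,-0.002,0.0026,-0.0038,0.0012,0.089,0.008],[0,-0.002,0.0026,-0.0038,0.0012,0.09,0.008],[0,-0.002,0.0026,-0.0038,0.0012,0.09,0.008],[0,-0.002,0.0026,-0.0038,0.0012,0.09,0.008]],
  ],
)

```text
clock: 10.12
position: [526.4, 50.7, 61.6]
eef_rot: [3.14, 0.0, 1.518]
ft_force: [-0.3, -0.0, -3.8]
finger_gap: 0.173
```

```bash
python3 - <<'E'
from h import *
st();to(525,50.6,54.8,87)
E
```

```text
t 10.12 pos [526.35  50.72  61.58] rpy [1.7989e+02 1.0000e-02 8.6980e+01] F [-0.34 -0.04 -3.82] M [0.027 0.019 0.007] gap 14.8 q [-0.129  0.3    1.845 -0.     0.994 -0.076]
rot [ 0.0019  0.0002 -0.0004] shift m [-0.0002 -0.0014  0.0068]
```

carry_out(
  plan=[
    [[0.0019,0,0,-0.0002,-0.0014,0.002,0.008],[0.0019,0,0,-0.0002,-0.0014,0.004,0.008],[0.0019,0,0,-0.0002,-0.0014,0.0055,0.008],[0.0019,0,0,-0.0002,-0.0014,0.0065,0.008],[0.0019,0,0,-0.0002,-0.0014,0.0068,0.008],[0.0019,0,0,-0.0002,-0.0014,0.0068,0.008],[0.0019,0,0,-0.0002,-0.0014,0.0068,0.008],[0.0019,0,0,-0.0002,-0.0014,0.0068,0.008]],
  ],
)

```text
clock: 10.78
position: [525.0, 50.6, 54.9]
eef_rot: [3.141, 0.0, 1.518]
ft_force: [-1.7, -0.1, -1.4]
finger_gap: 0.174
```

```bash
python3 - <<'E'
from h import *
st();to(525,50.6,55,87)
E
```

```text
t 10.78 pos [525.04  50.59  54.94] rpy [1.7999e+02 1.0000e-02 8.6980e+01] F [-1.74 -0.15 -1.42] M [-0.002  0.196 -0.045] gap 14.88 q [-0.129  0.31   1.849 -0.     0.982 -0.076]
rot [ 0.0001  0.0002 -0.0003] shift m [ 0.     -0.     -0.0001]
```

carry_out(
  plan=[
    [[0,0,0,0,0,0,0.05],[0,0,0,0,0,0,0.05],[0,0,0,0,0,0,0.05],[0,0,0,0,0,-0.02,0.05],[0,0,0,0,0,-0.05,0.05],[0,0,0,0,0,-0.09,0.05],[0,0,-0.1,0.03,0,-0.1,0.05],[0,0,-0.2,0.06,0,-0.1,0.05],[0,0,-0.3,0.09,0,-0.1,0.05],[0,0,-0.4,0.097,0,-0.1,0.05]],
  ],
)

```text
clock: 11.62
position: [530.5, 151.0, 156.0]
eef_rot: [3.139, -0.0, 1.925]
ft_force: [-0.0, -0.9, 0.1]
finger_gap: 0.584
```

```bash
python3 - <<'E'
from h import *
st();to(526.3,147.4,110,117.6);c=cam("wrist");save("w7",c["img"]);wings(c)
c=cam("top");save("t7",c["img"])
E
```

```text
t 11.62 pos [530.52 150.96 156.  ] rpy [ 1.7984e+02 -3.0000e-02  1.1030e+02] F [-0.03 -0.95  0.12] M [-0.031  0.015 -0.01 ] gap 49.91 q [ 6.100e-02  2.070e-01  1.737e+00  1.000e-03  1.195e+00 -2.930e-01]
rot [ 0.0027 -0.0003 -0.1275] shift m [-0.0019 -0.0053  0.046 ]
red 645 85.54275791905363 [525.86  50.89  40.67  16.21  88.02] [526.12649765  52.88905555  85.52797261]
yel 1004 85.46756228755606 [526.24 147.73  16.    40.68  27.27] [525.8941469  148.43262659  85.47201255]
blue 1400 85.50154242672866 [514.98 247.5   39.88  15.94  72.74] [514.94641018 247.66618927  85.51200923]
```

View pics/w7.png

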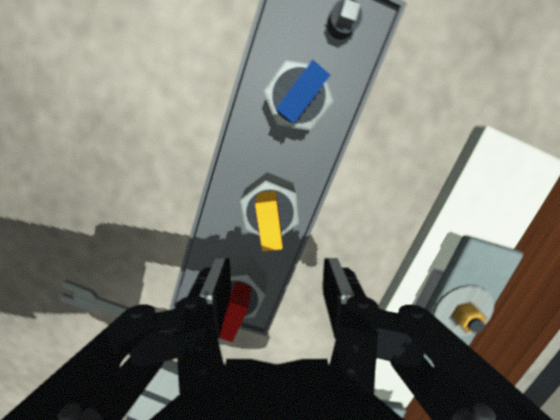

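View pics/t7.png

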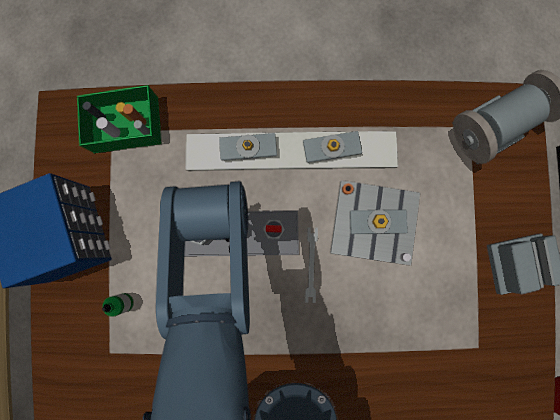

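carry_out(
  plan=[
    [[0.0027,0,-0.124,-0.0018,-0.0055,0.02,0.05],[0.0027,0,-0.124,-0.0018,-0.0055,0.04,0.05],[0.0027,0,-0.124,-0.0018,-0.0055,0.046,0.05],[0.0027,0,-0.124,-0.0018,-0.0055,0.06,0.05],[0.0027,0,-0.124,-0.0018,-0.0055,0.08,0.05],[0.0027,0,-0.124,-0.0018,-0.0055,0.095,0.05],[0.0027,0,-0.124,-0.0018,-0.0055,0.098,0.05],[0.0027,0,-0.124,-0.0018,-0.0055,0.098,0.05],[0.0027,0,-0.124,-0.0018,-0.0055,0.098,0.05]],
  ],
)

```text
clock: 12.47
position: [526.4, 145.1, 58.0]
eef_rot: [-3.14, 0.001, 2.044]
ft_force: [0.4, 0.3, 0.7]
finger_gap: 0.59
```

```bash
python3 - <<'E'
from h import *
st();to(526.3,147.5,55,117.4)
E
```

```text
t 12.47 pos [526.38 145.06  58.03] rpy [-1.7993e+02  4.0000e-02  1.1712e+02] F [0.37 0.29 0.68] M [-0.032  0.059  0.054] gap 50.37 q [ 5.200e-02  3.410e-01  1.800e+00 -1.000e-03  1.002e+00 -4.200e-01]
rot [-0.0012  0.0007 -0.0049] shift m [0.0022 0.001  0.003 ]
```

carry_out(
  plan=[
    [[-0.0012,0.0007,-0.0049,0.0022,0.001,0.003,0.05],[-0.0012,0.0007,-0.0049,0.0022,0.001,0.003,0.05],[-0.0012,0.0007,-0.0049,0.0022,0.001,0.003,0.05],[-0.0012,0.0007,-0.0049,0.0022,0.001,0.003,0.008],[-0.0012,0.0007,-0.0049,0.0022,0.001,0.003,0.008],[-0.0012,0.0007,-0.0049,0.0022,0.001,0.003,0.008],[-0.0012,0.0007,-0.0049,0.0022,0.001,0.003,0.008],[-0.0012,0.0007,-0.0049,0.0022,0.001,0.003,0.008],[-0.0012,0.0007,-0.0049,0.0022,0.001,0.003,0.008]],
  ],
)

```text
clock: 13.22
position: [526.4, 147.5, 55.4]
eef_rot: [3.141, 0.0, 2.049]
ft_force: [-2.0, 0.2, 6.0]
finger_gap: 0.17
```

```bash
python3 - <<'E'
from h import *
st();to(541.2,-224.0,145,90)
E
```

```text
t 13.22 pos [526.35 147.49  55.37] rpy [1.7999e+02 1.0000e-02 1.1740e+02] F [-1.97  0.15  6.  ] M [-0.02   0.274 -0.005] gap 14.52 q [ 0.056  0.345  1.8   -0.     0.996 -0.422]
rot [1.000e-04 1.000e-04 4.783e-01] shift m [-0.3366 -0.1578 -0.0896]
```

carry_out(
  plan=[
    [[0,0,0,0,0,-0.02,0.008],[0,0,0,0,0,-0.055,0.008],[0,0,0,0,0,-0.09,0.008],[0,0,0.1,-0.036,-0.017,-0.096,0.008],[0,0,0.2,-0.072,-0.034,-0.096,0.008],[0,0,0.3,-0.108,-0.051,-0.096,0.008],[0,0,0.4,-0.144,-0.068,-0.096,0.008],[0,0,0.4783,-0.18,-0.085,-0.096,0.008],[0,0,0.4783,-0.216,-0.102,-0.096,0.008],[0,0,0.4783,-0.252,-0.119,-0.096,0.008]],
  ],
)

```text
clock: 14.05
position: [535.6, -132.5, 150.1]
eef_rot: [-3.14, -0.001, 1.57]
ft_force: [1.6, -0.3, -5.2]
finger_gap: 0.176
```

```bash
python3 - <<'E'
from h import *
st();to(541.2,-224.0,135,90)
E
```

```text
t 14.05 pos [ 535.58 -132.45  150.14] rpy [-1.7991e+02 -6.0000e-02  8.9980e+01] F [ 1.62 -0.34 -5.23] M [ 0.073 -0.066  0.027] gap 15.02 q [-0.458  0.218  1.737  0.     1.188 -0.457]
rot [-0.0016 -0.001  -0.0004] shift m [-0.0916  0.0057  0.015 ]
```

carry_out(
  plan=[
    [[-0.0016,-0.001,0,-0.035,0.002,0,0.008],[-0.0016,-0.001,0,-0.07,0.0045,0,0.008],[-0.0016,-0.001,0,-0.088,0.0057,0.003,0.008],[-0.0016,-0.001,0,-0.0916,0.0057,0.01,0.008],[-0.0016,-0.001,0,-0.0916,0.0057,0.015,0.008],[-0.0016,-0.001,0,-0.0916,0.0057,0.015,0.008],[-0.0016,-0.001,0,-0.0916,0.0057,0.015,0.008],[-0.0016,-0.001,0,-0.0916,0.0057,0.015,0.008],[-0.0016,-0.001,0,-0.0916,0.0057,0.015,0.008]],
  ],
)

```text
clock: 14.8
position: [541.5, -222.9, 135.3]
eef_rot: [3.141, 0.0, 1.572]
ft_force: [-0.3, -0.1, -4.1]
finger_gap: 0.179
```

```bash
python3 - <<'E'
from h import *
st();to(541.2,-224.0,115,90)
E
```

```text
t 14.8 pos [ 541.48 -222.89  135.27] rpy [179.99   0.    90.07] F [-0.29 -0.07 -4.11] M [-0.025  0.059 -0.017] gap 15.26 q [-0.593  0.305  1.661  0.     1.175 -0.594]
rot [0.0002 0.     0.0012] shift m [-0.0011 -0.0003  0.0203]
```

Descend slowly to commanded z≈120 first.

carry_out(
  plan=[
    [[0,0,0.0012,-0.0009,-0.0003,0.003,0.008],[0,0,0.0012,-0.0009,-0.0003,0.006,0.008],[0,0,0.0012,-0.0009,-0.0003,0.008,0.008],[0,0,0.0012,-0.0009,-0.0003,0.009,0.008],[0,0,0.0012,-0.0009,-0.0003,0.01,0.008],[0,0,0.0012,-0.0009,-0.0003,0.011,0.008],[0,0,0.0012,-0.0009,-0.0003,0.0125,0.008],[0,0,0.0012,-0.0009,-0.0003,0.014,0.008],[0,0,0.0012,-0.0009,-0.0003,0.014,0.008],[0,0,0.0012,-0.0009,-0.0003,0.014,0.008]],
  ],
)

```text
clock: 15.63
position: [541.1, -223.7, 121.1]
eef_rot: [-3.142, -0.0, 1.571]
ft_force: [-0.1, 0.5, -4.3]
finger_gap: 0.172
```

```bash
python3 - <<'E'
from h import *
st()
E
```

```text
t 15.63 pos [ 541.09 -223.75  121.13] rpy [-1.8e+02 -1.0e-02  9.0e+01] F [-0.14  0.5  -4.28] M [0.027 0.026 0.043] gap 14.71 q [-0.595  0.324  1.67   0.     1.149 -0.595]
```

carry_out(
  plan=[
    [[0,0,0,0,0,0.002,0.008],[0,0,0,0,0,0.004,0.008],[0,0,0,0,0,0.006,0.008],[0,0,0,0,0,0.008,0.008],[0,0,0,0,0,0.01,0.008],[0,0,0,0,0,0.0115,0.008],[0,0,0,0,0,0.0125,0.008],[0,0,0,0,0,0.013,0.008],[0,0,0,0,0,0.013,0.008],[0,0,0,0,0,0.013,0.008]],
  ],
)

```text
clock: 16.47
position: [541.1, -223.8, 108.4]
eef_rot: [3.141, 0.0, 1.571]
ft_force: [-2.1, 1.1, -1.1]
finger_gap: 0.175
```

```bash
python3 - <<'E'
from h import *
st();c=cam("scene");save("s8",c["img"][200:320,110:270],5);st()
E
```

```text
t 16.47 pos [ 541.14 -223.81  108.42] rpy [179.99   0.    90.  ] F [-2.09  1.13 -1.09] M [0.175 0.256 0.042] gap 14.96 q [-0.595  0.34   1.676  0.     1.125 -0.595]
t 16.52 pos [ 541.17 -223.81  108.44] rpy [179.99   0.    90.  ] F [-0.51  1.07 -1.05] M [0.18  0.296 0.023] gap 14.93 q [-0.595  0.34   1.676  0.     1.124 -0.595]
```

View pics/s8.png

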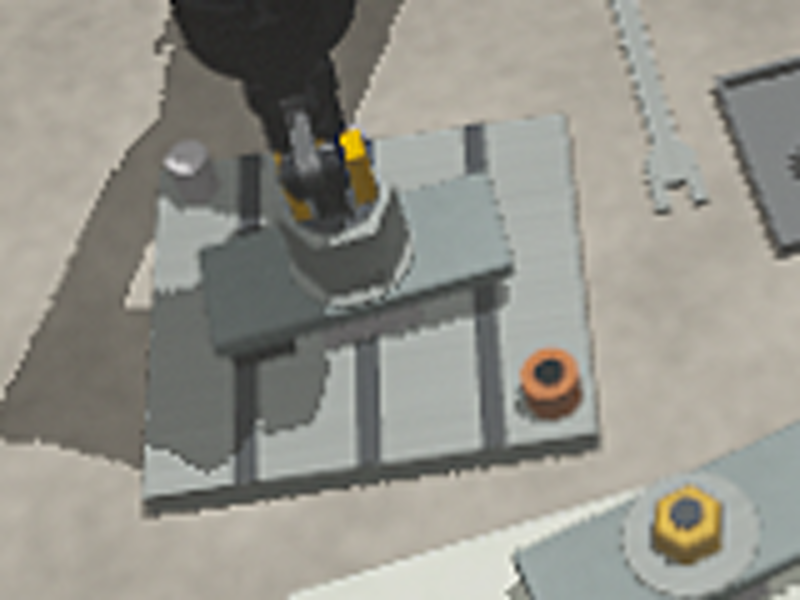

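carry_out(
  plan=[
    [[0,0,0.03,0,0,0.0005,0.008],[0,0,0.06,0,0,0.0005,0.008],[0,0,0.09,0,0,0.0005,0.008],[0,0,0.1,0,0,0.0005,0.008],[0,0,0.1,0,0,0.0005,0.008],[0,0,0.1,0,0,0.0005,0.008]],
  ],
)

```text
clock: 17.02
position: [541.1, -224.5, 108.4]
eef_rot: [3.141, 0.001, 1.472]
ft_force: [-4.4, -1.7, 2.7]
finger_gap: 0.175
```

```bash
python3 - <<'E'
from h import *
st()
E
```

```text
t 17.02 pos [ 541.09 -224.45  108.41] rpy [1.7999e+02 6.0000e-02 8.4310e+01] F [-4.44 -1.66  2.68] M [-0.481  0.83   0.066] gap 14.91 q [-5.950e-01  3.410e-01  1.676e+00 -1.000e-03  1.124e+00 -4.950e-01]
```

carry_out(
  plan=[
    [[0,0,0.03,0,0,0,0.008],[0,0,0.05,0,0,0,0.008],[0,0,0.05,0,0,0,0.008],[0,0,0.05,0,0,0,0.008]],
  ],
)

```text
clock: 17.35
position: [540.8, -224.6, 108.4]
eef_rot: [-3.141, 0.001, 1.422]
ft_force: [-4.7, -2.0, 1.8]
finger_gap: 0.17
```

```bash
python3 - <<'E'
from h import *
st()
E
```

```text
t 17.35 pos [ 540.78 -224.64  108.45] rpy [-1.7998e+02  8.0000e-02  8.1480e+01] F [-4.69 -2.01  1.84] M [-0.413  0.975  0.043] gap 14.56 q [-0.595  0.34   1.676 -0.002  1.124 -0.446]
```

carry_out(
  plan=[
    [[0,0,0.03,0,0,0,0.008],[0,0,0.06,0,0,0,0.008],[0,0,0.09,0,0,0,0.008],[0,0,0.1,0,0,0,0.008],[0,0,0.1,0,0,0,0.008]],
  ],
)

```text
clock: 17.77
position: [540.6, -224.7, 108.5]
eef_rot: [-3.141, 0.002, 1.323]
ft_force: [-4.4, -2.1, 1.5]
finger_gap: 0.171
```

```bash
python3 - <<'E'
from h import *
st()
E
```

```text
t 17.77 pos [ 540.57 -224.69  108.46] rpy [-1.7996e+02  1.0000e-01  7.5800e+01] F [-4.37 -2.09  1.48] M [-0.26   0.946  0.227] gap 14.63 q [-0.596  0.34   1.677 -0.002  1.125 -0.347]
```

carry_out(
  plan=[
    [[0,0,0.03,0,0,0,0.008],[0,0,0.06,0,0,0,0.008],[0,0,0.09,0,0,0,0.008],[0,0,0.1,0,0,0,0.008],[0,0,0.1,0,0,0,0.008]],
  ],
)

```text
clock: 18.18
position: [540.5, -224.7, 108.5]
eef_rot: [-3.141, 0.002, 1.224]
ft_force: [-4.3, -1.9, 2.3]
finger_gap: 0.176
```

```bash
python3 - <<'E'
from h import *
st()
E
```

```text
t 18.18 pos [ 540.5  -224.69  108.46] rpy [-1.7996e+02  1.1000e-01  7.0130e+01] F [-4.27 -1.91  2.3 ] M [-0.316  0.831  0.255] gap 15.06 q [-0.595  0.34   1.677 -0.002  1.125 -0.248]
```

carry_out(
  plan=[
    [[0,0,0.03,0,0,0,0.008],[0,0,0.06,0,0,0,0.008],[0,0,0.09,0,0,0,0.008],[0,0,0.1,0,0,0,0.008],[0,0,0.1,0,0,0,0.008]],
  ],
)

```text
clock: 18.6
position: [540.4, -224.7, 108.5]
eef_rot: [-3.141, 0.002, 1.125]
ft_force: [-4.2, -1.7, 1.8]
finger_gap: 0.173
```

```bash
python3 - <<'E'
from h import *
st()
E
```

```text
t 18.6 pos [ 540.43 -224.7   108.46] rpy [-1.7997e+02  1.2000e-01  6.4450e+01] F [-4.19 -1.72  1.78] M [-0.261  0.866  0.251] gap 14.75 q [-0.596  0.34   1.677 -0.002  1.125 -0.149]
```

carry_out(
  plan=[
    [[0,0,0.04,0,0,0,0.008],[0,0,0.08,0,0,0,0.008],[0,0,0.12,0,0,0,0.008],[0,0,0.16,0,0,0,0.008],[0,0,0.2,0,0,0,0.008],[0,0,0.24,0,0,0,0.008],[0,0,0.28,0,0,0,0.008],[0,0,0.3,0,0,0,0.008],[0,0,0.3,0,0,0,0.008],[0,0,0.3,0,0,0,0.008]],
  ],
)

```text
clock: 19.43
position: [540.2, -224.6, 108.5]
eef_rot: [-3.141, 0.002, 0.826]
ft_force: [-4.4, -0.3, 1.6]
finger_gap: 0.174
```

```bash
python3 - <<'E'
from h import *
st()
E
```

```text
t 19.43 pos [ 540.24 -224.64  108.46] rpy [-1.7998e+02  1.3000e-01  4.7330e+01] F [-4.36 -0.32  1.58] M [-0.261  0.963  0.176] gap 14.84 q [-0.596  0.34   1.677 -0.002  1.125  0.15 ]
```

carry_out(
  plan=[
    [[0,0,0.04,0,0,0,0.008],[0,0,0.08,0,0,0,0.008],[0,0,0.12,0,0,0,0.008],[0,0,0.16,0,0,0,0.008],[0,0,0.2,0,0,0,0.008],[0,0,0.24,0,0,0,0.008],[0,0,0.28,0,0,0,0.008],[0,0,0.3,0,0,0,0.008],[0,0,0.3,0,0,0,0.008],[0,0,0.3,0,0,0,0.008]],
  ],
)

```text
clock: 20.27
position: [540.1, -224.6, 108.5]
eef_rot: [-3.142, 0.002, 0.527]
ft_force: [-4.9, -2.3, 2.1]
finger_gap: 0.17
```

```bash
python3 - <<'E'
from h import *
st()
c=cam("wrist");save("w9",c["img"])
P=c["P"];hsv=cv2.cvtColor(c["img"],cv2.COLOR_RGB2HSV)
m=(hsv[...,0]>20)&(hsv[...,0]<34)&(hsv[...,1]>120)&(P[...,2]>135)&(P[...,2]<145);p=P[m];print(m.sum(),rect(p[:,:2]),np.median(p[:,2]))
st()
E
```

```text
t 20.27 pos [ 540.1  -224.56  108.46] rpy [-1.800e+02  1.400e-01  3.021e+01] F [-4.87 -2.35  2.14] M [-0.27   0.952  0.174] gap 14.56 q [-0.596  0.34   1.677 -0.002  1.126  0.449]
2589 [ 541.57 -224.75   41.79   16.66   29.89] 138.67724203997614
t 20.32 pos [ 540.11 -224.56  108.47] rpy [-1.7999e+02  1.4000e-01  3.0210e+01] F [-4.53 -0.9   1.07] M [-0.221  0.969  0.176] gap 15.23 q [-0.596  0.34   1.677 -0.002  1.126  0.449]
```

View pics/w9.png

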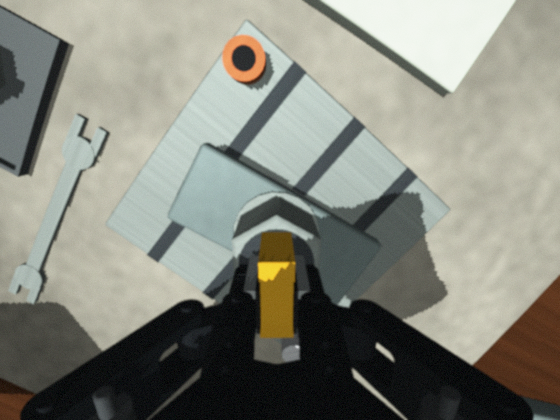

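carry_out(
  plan=[
    [[0,0,-0.04,0,0,0,0.008],[0,0,-0.08,0,0,0,0.008],[0,0,-0.08,0,0,-0.006,0.008],[0,0,-0.08,0,0,-0.014,0.008],[0,0,-0.08,0,0,-0.025,0.008],[0,0,-0.08,0,0,-0.04,0.008],[0,0,-0.08,-0.01,0,-0.05,0.008],[0,0,-0.08,-0.04,0,-0.05,0.008],[0,0,-0.08,-0.06,0,-0.05,0.008],[0,0,-0.08,-0.06,0,-0.05,0.008]],
  ],
)

```text
clock: 21.15
position: [485.6, -256.3, 159.4]
eef_rot: [-3.141, 0.004, 0.605]
ft_force: [0.7, 0.0, -6.5]
finger_gap: 0.178
```

```bash
python3 - <<'E'
from h import *
st()
c=cam("wrist");save("w10",c["img"]);st()
save("w10nut",planeimg(c,500,580,-265,-185,74,7))
E
```

```text
t 21.15 pos [ 485.61 -256.3   159.43] rpy [-179.99    0.22   34.67] F [ 0.68  0.04 -6.48] M [ 0.008 -0.054 -0.012] gap 15.22 q [-0.7    0.201  1.737 -0.004  1.205  0.267]
t 21.2 pos [ 487.   -255.68  159.51] rpy [1.7998e+02 1.3000e-01 3.4650e+01] F [ 0.29  0.7  -4.69] M [-0.011 -0.033 -0.032] gap 14.77 q [-0.698  0.202  1.736 -0.002  1.204  0.269]
```

View pics/w10nut.png

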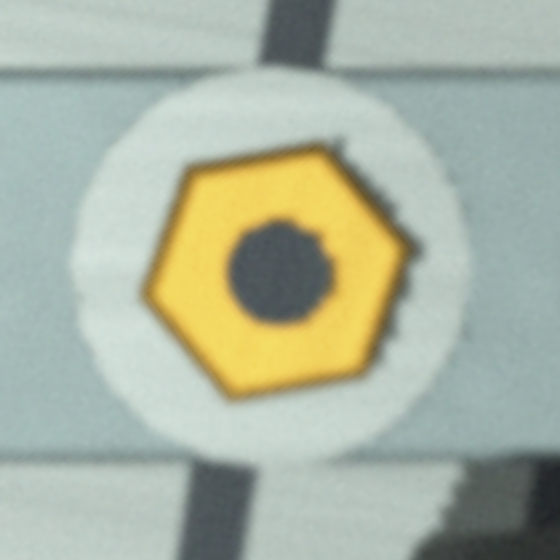

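View pics/w10.png

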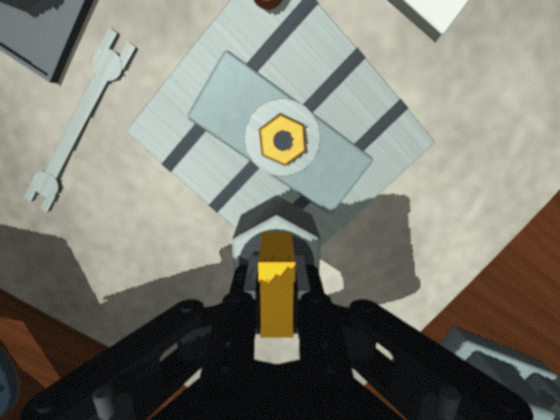

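```bash
python3 - <<'E'
from h import *
to(541.2,-224.2,135,38.5)
E
```

```text
rot [ 0.0003  0.0022 -0.0673] shift m [0.0625 0.0049 0.0244]
```

carry_out(
  plan=[
    [[0,0.0022,-0.0673,0.03,0.002,0,0.008],[0,0.0022,-0.0673,0.055,0.0049,0,0.008],[0,0.0022,-0.0673,0.0625,0.0049,0.005,0.008],[0,0.0022,-0.0673,0.0625,0.0049,0.015,0.008],[0,0.0022,-0.0673,0.0625,0.0049,0.0244,0.008],[0,0.0022,-0.0673,0.0625,0.0049,0.0244,0.008],[0,0.0022,-0.0673,0.0625,0.0049,0.0244,0.008],[0,0.0022,-0.0673,0.0625,0.0049,0.0244,0.008],[0,0.0022,-0.0673,0.0625,0.0049,0.0244,0.008],[0,0.0022,-0.0673,0.0625,0.0049,0.0244,0.008]],
  ],
)

```text
clock: 22.03
position: [541.2, -224.8, 135.5]
eef_rot: [3.14, -0.0, 0.671]
ft_force: [-0.4, -0.1, -5.0]
finger_gap: 0.171
```

```bash
python3 - <<'E'
from h import *
st();to(541.2,-224.2,120,38.5)
E
```

```text
t 22.03 pos [ 541.21 -224.75  135.52] rpy [ 1.7993e+02 -1.0000e-02  3.8470e+01] F [-0.38 -0.12 -4.95] M [-0.027 -0.024  0.013] gap 14.57 q [-0.596  0.305  1.661 -0.     1.175  0.304]
rot [ 0.0011 -0.0002 -0.0006] shift m [ 0.0003 -0.0005  0.0155]
```

carry_out(
  plan=[
    [[0.001,0,0,0.0003,-0.0004,0.003,0.008],[0.001,0,0,0.0003,-0.0004,0.006,0.008],[0.001,0,0,0.0003,-0.0004,0.008,0.008],[0.001,0,0,0.0003,-0.0004,0.01,0.008],[0.001,0,0,0.0003,-0.0004,0.012,0.008],[0.001,0,0,0.0003,-0.0004,0.014,0.008],[0.001,0,0,0.0003,-0.0004,0.015,0.008],[0.001,0,0,0.0003,-0.0004,0.0155,0.008],[0.001,0,0,0.0003,-0.0004,0.0155,0.008]],
  ],
)

```text
clock: 22.78
position: [541.0, -224.2, 119.8]
eef_rot: [-3.141, 0.0, 0.671]
ft_force: [-1.4, -0.4, -5.0]
finger_gap: 0.172
```

```bash
python3 - <<'E'
from h import *
st();to(541.2,-224.2,108,38.5)
E
```

```text
t 22.78 pos [ 540.99 -224.21  119.78] rpy [-1.7998e+02  1.0000e-02  3.8470e+01] F [-1.43 -0.44 -5.05] M [-0.09   0.181  0.009] gap 14.68 q [-0.595  0.326  1.67   0.     1.146  0.304]
rot [-0.0004  0.0001 -0.0006] shift m [0.0002 0.0001 0.0118]
```

carry_out(
  plan=[
    [[0,0,0,0.0002,0.0001,0.002,0.008],[0,0,0,0.0002,0.0001,0.004,0.008],[0,0,0,0.0002,0.0001,0.006,0.008],[0,0,0,0.0002,0.0001,0.008,0.008],[0,0,0,0.0002,0.0001,0.01,0.008],[0,0,0,0.0002,0.0001,0.011,0.008],[0,0,0,0.0002,0.0001,0.0118,0.008],[0,0,0,0.0002,0.0001,0.012,0.008],[0,0,0,0.0002,0.0001,0.012,0.008],[0,0,0,0.0002,0.0001,0.012,0.008]],
  ],
)

```text
clock: 23.62
position: [541.0, -224.1, 108.4]
eef_rot: [-3.141, 0.0, 0.671]
ft_force: [-4.8, 0.7, 2.7]
finger_gap: 0.173
```

```bash
python3 - <<'E'
from h import *
st();c=cam("scene");save("s11",c["img"][200:320,110:270],5);save("s11full",c["img"]);st()
c=cam("top");save("t11",c["img"]);wings(c)
E
```

```text
t 23.62 pos [ 541.03 -224.13  108.45] rpy [-1.7996e+02  3.0000e-02  3.8470e+01] F [-4.81  0.69  2.73] M [0.141 1.051 0.021] gap 14.76 q [-0.595  0.341  1.676 -0.     1.126  0.304]
t 23.67 pos [ 541.02 -224.11  108.43] rpy [-1.7996e+02  3.0000e-02  3.8480e+01] F [-4.67  1.34  1.76] M [0.139 1.031 0.067] gap 14.74 q [-0.595  0.341  1.676 -0.     1.126  0.304]
```

View pics/s11.png

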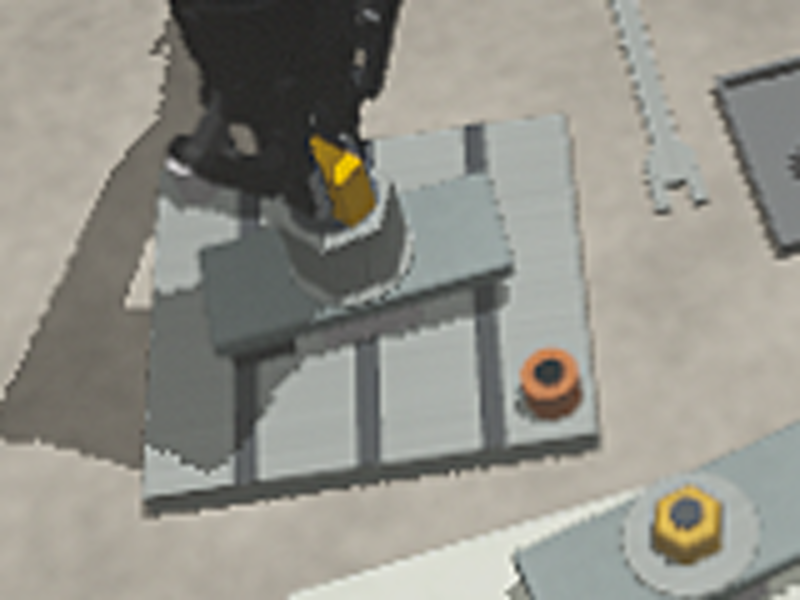

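View pics/s11full.png

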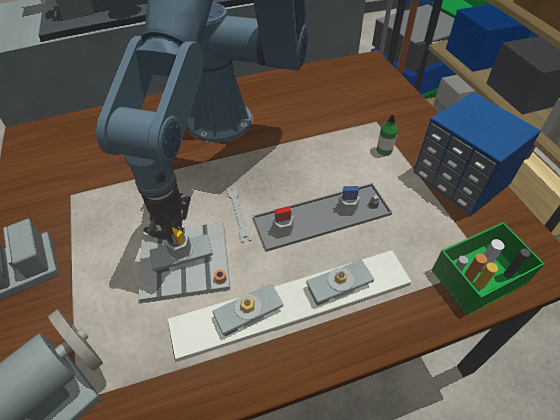

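```bash
python3 - <<'E'
from h import *
st();print(r.finish_job())
E
```

```text
t 23.72 pos [ 541.05 -224.1   108.44] rpy [-1.7996e+02  3.0000e-02  3.8470e+01] F [-4.59  0.63  2.04] M [0.145 1.006 0.018] gap 14.61 q [-0.595  0.341  1.676 -0.     1.126  0.304]
the job is handed in; nothing more can be done
None
```

The yellow socket fits the nut on the slotted plate. I tightened the nut clockwise by about 51–52° with it, then handed the job in at 23.7 s.

- **Red (does not fit):** it stopped on top of the nut, with its underside at about 74 mm, even when I pressed and wiggled it. I put it back in its place in the tray, and the camera shows it upright.
- **Yellow (fits):** it went all the way down to the washer (TCP at 108.4 mm, the height worked out for full seating). After roughly 8–14° of play it met a steady torque of about 0.18–0.25 N m, with no slip over the rest of a 60° turn.
- **Nut angle check:** I lifted the socket once to look. The flats had turned by about 51.7°, which agrees with the 60° turn less the play. I then put yellow back on, lined up with the nut.
- **Final state:** yellow is seated (TCP at 108.4 mm), upright to within 0.05° and still gripped, pushing down on the washer with about 6–7 N. The last picture shows red and blue upright in the tray. The spare clamps and most of the loose things look undisturbed; the bar end is partly hidden behind the gripper.

Two readings were off. The torque was a bit below the stated 0.3 N m, and a side force of about 5 N remains, probably from the socket sitting slightly off-centre within its play. I never tried blue, since yellow fitted.

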